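Find the film weight that has lost its grip

TASK

Three film weights that look alike stand on the dark mat, and one of them has a hardened sole and slides too easily to hold film. Drag the weights a little way across the mat to feel which one slips, and set that one down gently in the red repair tray. The two that grip must stay on the mat, wholly on it.

Things in the scene. Friction and masses are not known exactly. Their poses are not given: they have to be found in the camera images.
- mat: dark grey mat, 260 x 400 x 3 mm, fixed; origin at the centre of its underside, x along its short side, y along its long side. Three like-looking weights of about 0.95 kg stand on it at the start, on white ring marks at mat x 0, y -125, 0 and +125 mm. Which of them is slippery changes from run to run and cannot be seen.
- mid_stem (a point): fixed point, the middle of the middle weight's stem at the start: 44 mm above the mat's underside, over mat x 0, y 0; axes as the mat's. A weight is a steel disc 90 mm across, 20 mm tall, black rubber sole, with an upright round stem 22 mm thick, from 20 to 62 mm above its underside (stem top black). Grip 3 mm above its middle to clear the disc.
- end_stem (a point): fixed point, the same for the weight at mat y +125 mm (the third stands at y -125). When a weight bears on the mat with its own weight alone, pushed at its stem by jaws left a little open around it, the slippery one drags at about 1 N (under 2.5 N) and the good ones at 3.5 to 7 N, without tipping. A tight grip may press it down or lift it and falsify the drag.
- tray: red open repair tray, fixed, empty: 150 mm along its x, 140 mm along its y, 25 mm tall, walls and floor 4 mm thick; origin at the centre of its underside. It stands left or right of the mat; on the other side stands a grey tray of the same size with three yellow film cores, not used.
Not all that is in view belongs to the job. There is more than one size of the tray; the one meant has the size given above.

How it is judged:
By the outcome, as a careful person would: the job done as asked, in the order asked, and still so for the second after the job is handed in, with the robot touching nothing.
It also fails if it takes over 61 s, if anything falls off the work surface, if the arm or the gripper's body presses on something with over 40 N, if the wrist force passes 120 N, or if a joint passes its speed limit or range.

ROBOT

A 6-joint arm with a two-finger parallel gripper is mounted at the origin on the work surface. World frame = base frame: x ahead of the robot, y to its left, z up, the work surface at z = 0. Lengths are in m, angles in rad, forces in N, time in s.
With the tool pointing down it reaches from about 0.375 to 0.825 m from the base axis. Payload 5.5 kg.
Tool frame: the origin (TCP) lies on the centre line of the jaws, within the pads' length; the fingertips stand ctrl.tip_extent ahead of it and the grasp point (between the pads) lies 5 mm behind it (ctrl.tip_extent is the distance from the TCP to the fingertips, in m); z points along the fingers, y is the line along which they close (so a half turn about z gives the same grasp; the last joint's range is limited). The gripper opens to 85 mm and grips with 20 to 120 N. Pads are 22 mm wide; open, the fingers measure 114 mm over their backs; the gripper's body (76 mm by 85 mm) begins 54 mm behind the grasp point. The pads swing forward as they close: fully open they stand 13 mm farther back than shut.
Start: joints at [-1.18, 0.314, -0.047, 1.21, 0, 1.571], TCP at [0.229, -0.555, 0.245] pointing down, gripper open.
Joint ranges: [-2.67, 2.67], [-0.69, 1.73], [-1.03, 1.25], [-2.08, 2.16], [-1.42, 1.45], [-3.14, 3.14]. Speed limits (rad/s): [2.39, 2.39, 3.01, 3.14, 3.14, 3.14].

INTERFACE

Orientations are given as a unit quaternion [w, x, y, z].
In Python, from rig import ctrl gives the robot as it stands. Calls block until the motion is done:
- ctrl.reach(position, orientation): joint-space move of the TCP to a pose.
- ctrl.move_linear(position, frame=None, v=0.15, stop_force=None): straight line of the TCP; frame=None keeps the orientation; v is the mean speed in m/s. With stop_force (N) it stops when the force on the tool has changed by that much, and returns True; else False.
- ctrl.move_j(angles): joint-space move.
- ctrl.move_gripper(opening, force=None): opening from 0.0 (shut) to 1.0 (fully open); force is the grip in N (None keeps the last); returns when the fingers have stopped.
- ctrl.pause(seconds).
- ctrl.inverse_kinematics(position, orientation): joint angles nearest the present ones, or None.
- ctrl.grab_frame(name): name is "scene" or "top" or "wrist"; returns (picture, depth): 480x640x3 uint8, red, green, blue; 480x640 float32, m along the optical axis (not along the pixel's ray), 0 where there is no reading.
- ctrl.calibration(name): a dict with "intrinsics" (3x3 intrinsics, pixels), "pose" (4x4, takes a point from camera to world coordinates); the wrist camera has in their place "T_tool_cam" (4x4, takes a point from camera to tool coordinates, whose origin is the TCP and whose axes are the flange's). Camera axes: x right, y up, looking along -z (the intrinsics and any distortion apply to the point x, -y, -z); pixel columns grow to the right and rows downward; lengths in m; the calibration is good to about 2 mm. The wrist camera is an equidistant fisheye: a pixel r from the principal point sees the ray r / f radians off the axis. A picture is of the moment at which its call begins: read the wrist's pose just before it. calibration takes no time and is no camera call.
A pose or a line that the arm cannot do raises ctrl.Unreachable and nothing moves.
- ctrl.job_done(): hands the job in; it is judged then, once.
Trained networks look in the newest picture that a camera, given by its name, has taken for a name from the list of things; names that differ only in an ending like _2 or _b are one class to them, and where a whole thing is asked for, a point or a joint stands for the part that bears it (a point fixed in the world has none). Each returns a list of dicts, best first, with "conf" (0 to 1); they miss things now and then, are a little off and sometimes report something else, mostly with a low value. They report only what shows in the picture. A call takes as long as a camera call. They do not tell look-alikes from the thing itself.
- ctrl.outline_of(query, camera): "region" (480x640 bool, what is visible of it) and "extent" ([left, top, right, bottom] in pixels, round what is visible of it).
- ctrl.tip_of(query, camera): "xy" ([column, row] in pixels: a listed point, or the origin of a listed thing).
Readings, each from a call of its own:
- ctrl.read_time_s(): time.
- ctrl.read_q(): joint angles.
- ctrl.read_qvel(): joint speeds.
- ctrl.read_joint_torque(): joint torques, N m.
- ctrl.read_tcp_pos(): TCP position.
- ctrl.read_ee_rot(): TCP orientation.
- ctrl.read_contact_force(): force on the tool from outside, world axes, zero at the start.
- ctrl.read_torque(): the same for the moment, N m.
- ctrl.read_width(): opening from 0.0 (shut) to 1.0 (fully open).
- ctrl.read_grip_force(): force on a finger pad.
Only numpy, scipy, OpenCV 4.12 (cv2) and the standard library are available. Lean on these libraries where they do the work, as an engineer would, in place of code of your own. Each camera call takes 0.05 s, during which the arm holds its last target. There are 200 camera calls.

## Working session

There is one attempt and no reset: what is moved stays moved. The work goes in short steps, each a Python script; the robot and the scene stay as the last script left them, time stands still between calls to the robot, and variables do not carry over. Pictures are saved under pics/ and viewed, at most 10 in all, crops included, and the job is handed in when it is done.

```bash
mkdir -p pics; ls; python3 - <<'E'
from rig import ctrl
import cv2, numpy as np
for n in ("scene","top"):
    im,d=ctrl.grab_frame(n); cv2.imwrite(f"pics/{n}0.png",im[:,:,::-1])
    np.savez(f"pics/{n}0.npz",im=im,d=d)
    c=ctrl.calibration(n); print(n,c)
    for q in ("mat","mid_stem","end_stem"):
        print(q,[(np.round(r["xy"],1),round(r["conf"],2)) for r in ctrl.tip_of(q,n)])
    print("tray",[(np.round(r["extent"]),round(r["conf"],2)) for r in ctrl.outline_of("tray",n)],[(np.round(r["xy"],1),round(r["conf"],2)) for r in ctrl.tip_of("tray",n)])
print(ctrl.tip_extent, ctrl.read_time_s(), ctrl.read_ee_rot())
E
```

```text
pics
scene {'intrinsics': array([[472.60706849,   0.        , 317.96474731],
       [  0.        , 472.60706849, 235.12623748],
       [  0.        ,   0.        ,   1.        ]]), 'pose': array([[ 0.42091917, -0.6838883 ,  0.59592268,  1.04254921],
       [ 0.90708306,  0.31354923, -0.28086866, -0.28247045],
       [ 0.0052317 ,  0.65877437,  0.75232237,  0.87364772],
       [ 0.        ,  0.        ,  0.        ,  1.        ]])}
mat []
mid_stem [(array([344.3, 299.4]), 0.7)]
end_stem [(array([395.2, 273. ]), 0.81)]
tray [(array([412., 198., 500., 266.]), 0.9), (array([374., 167., 425., 198.]), 0.88)] [(array([455.4, 229.9]), 0.95), (array([398.5, 183.3]), 0.6)]
top {'intrinsics': array([[581.32398753,   0.        , 326.30052061],
       [  0.        , 581.32398753, 247.36887841],
       [  0.        ,   0.        ,   1.        ]]), 'pose': array([[-1.51969195e-02,  9.91637486e-01, -1.28156740e-01,
         2.95950059e-01],
       [-9.99884452e-01, -1.51188174e-02,  1.58226101e-03,
         2.14990875e-02],
       [-3.68549018e-04,  1.28165977e-01,  9.91752664e-01,
         1.22842325e+00],
       [ 0.00000000e+00,  0.00000000e+00,  0.00000000e+00,
         1.00000000e+00]])}
mat []
mid_stem []
end_stem []
tray [(array([127., 200., 199., 278.]), 0.85), (array([154., 316., 212., 373.]), 0.68)] [(array([161.8, 236.6]), 0.87), (array([181. , 346.1]), 0.85)]
0.014 0.6 [ 4.02094379e-06  9.80973857e-01  1.94139878e-01 -2.50468915e-06]
```

View pics/scene0.png

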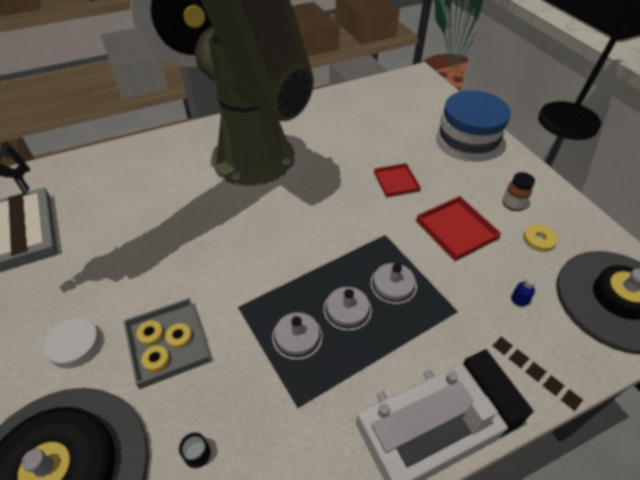

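View pics/top0.png

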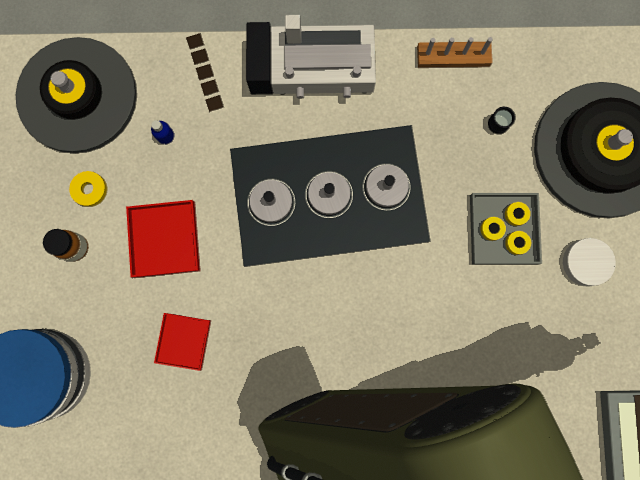

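The scene picture shows three weights in a row on the dark mat: (297,333), (347,307) and (394,281). In the top picture they are at (270,201), (328,193) and (387,186). There are two red trays in the top picture, a large one at (162,238) and a small one at (183,342). The grey tray at (505,229) holds the film cores. I'll measure both red trays and check the choice in a crop.

```bash
cat > h.py <<'E'
import numpy as np, cv2
from rig import ctrl
def unproj(px,z,cam="top"):
    c=ctrl.calibration(cam);K=c["intrinsics"];T=c["pose"]
    px=np.atleast_2d(px).astype(float)
    r=np.c_[(px[:,0]-K[0,2])/K[0,0],-(px[:,1]-K[1,2])/K[1,1],-np.ones(len(px))]@T[:3,:3].T
    return T[:3,3]+r*((z-T[2,3])/r[:,2])[:,None]
E
python3 - <<'E'
from h import *
im=np.load("pics/top0.npz")["im"]
hsv=cv2.cvtColor(im,cv2.COLOR_RGB2HSV)
red=((hsv[...,0]<8)|(hsv[...,0]>172))&(hsv[...,1]>150)&(hsv[...,2]>80)
dark=(im.max(2)<65)
def rects(m,z,lo,box):
    mm=np.zeros_like(m);x0,y0,x1,y1=box;mm[y0:y1,x0:x1]=m[y0:y1,x0:x1]
    for c in cv2.findContours(mm.astype(np.uint8),cv2.RETR_EXTERNAL,cv2.CHAIN_APPROX_NONE)[0]:
        if cv2.contourArea(c)<lo: continue
        p=unproj(c[:,0],z)[:,:2].astype(np.float32)
        b=cv2.minAreaRect(p*1000); print(np.round(b[0],1),np.round(b[1],1),round(b[2],1))
print("red");rects(red,.025,800,(100,180,225,390))
print("mat");rects(dark,.003,3000,(225,115,436,272))
# stem tops (dark on disc)
for n in ((268,199),(328,189),(389,181)):
    x,y=n;s=(im[y-16:y+16,x-16:x+16].max(2)<70);q=np.argwhere(s)[:,::-1].mean(0)+[x-16,y-16]
    print("stem",q,np.round(unproj(q,.060),4))
# discs: bright pixels in mat
m=np.zeros(im.shape[:2],np.uint8);m[140:240,240:418]=(im.min(2)>120)[140:240,240:418]
m=cv2.morphologyEx(m,cv2.MORPH_OPEN,np.ones((5,5)))
for c in cv2.findContours(m,cv2.RETR_EXTERNAL,cv2.CHAIN_APPROX_NONE)[0]:
    if cv2.contourArea(c)>500:
        (u,r)=cv2.minEnclosingCircle(c); print("disc",u,r,np.round(unproj(u,.02),4))
print("sceneStems",unproj([[344.3,299.4],[395.2,273]],.044,"scene").round(4))
cv2.imwrite("pics/c1.png",cv2.resize(im[180:390,100:300,::-1],None,fx=2.8,fy=2.8))
E
```

```text
red
[262.5 317.8] [ 97.4 103.2] 79.7
[476.9 362.7] [151.1 143.6] 5.2
mat
[569.4  13.3] [258.3 398.5] 6.8
stem [265.84677419 196.04032258] [[0.5549 0.1419 0.06  ]]
stem [327.54477612 186.20895522] [[0.5736 0.0152 0.06  ]]
stem [390.3483871  178.03870968] [[ 0.5888 -0.1144  0.06  ]]
disc (270.1528625488281, 199.56271362304688) 21.077987670898438 [[0.556 0.137 0.02 ]]
disc (328.92584228515625, 191.71673583984375) 21.13129425048828 [[0.5711 0.0122 0.02  ]]
disc (387.5, 183.8142852783203) 21.076801300048828 [[ 0.5863 -0.1126  0.02  ]]
sceneStems [[0.5699 0.0022 0.044 ]
 [0.5553 0.1343 0.044 ]]
```

View pics/c1.png

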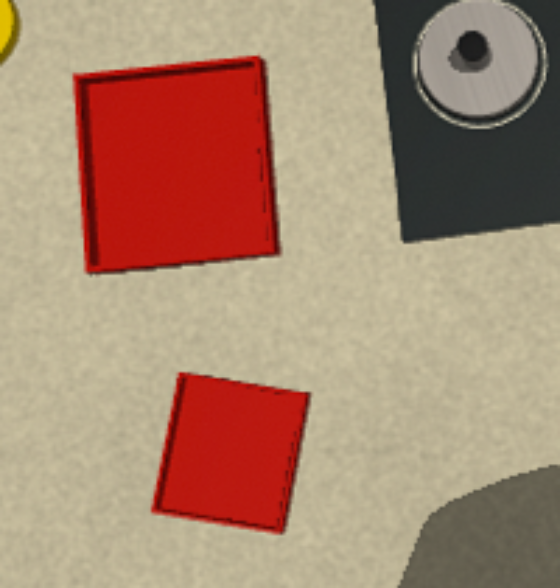

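The large red tray, at crop (175,165), measures 151 x 144 mm, so it is the one meant. The small one, at crop (230,450), is about 100 mm. I'll now feel the nearest weight first.

```bash
cat >> h.py <<'E'
from scipy.spatial.transform import Rotation as Ro
A=np.radians(6.8); MX=np.array([np.cos(A),np.sin(A),0]); MY=np.array([-np.sin(A),np.cos(A),0])
MID=np.array([.5712,.0122,0])
def quat(yd):
    z=np.array([0,0,-1.]);y=np.asarray(yd,float);R=np.c_[np.cross(y,z),y,z]
    return Ro.from_matrix(R).as_quat()[[3,0,1,2]]
def at(p,z): return np.array([p[0],p[1],z])
def down_q(p,z,d=MX):
    best=None
    for s in (1,-1):
        q=ctrl.inverse_kinematics(at(p,z),quat(s*d))
        if q is not None and (best is None or abs(q[5])<abs(best[0][5])): best=(np.array(q),quat(s*d))
    return best[1]
def drag(y):
    p=MID+MY*y; o=down_q(p,.13)
    ctrl.reach(at(p,.13),o); ctrl.move_linear(at(p,.043),v=.08)
    ctrl.move_gripper(.37); ctrl.pause(.2)
    f0=np.array(ctrl.read_contact_force()); print("w",ctrl.read_width(),"grip",ctrl.read_grip_force(),"f0",f0.round(2),"pos",np.round(ctrl.read_tcp_pos(),4))
    for k in range(1,9):
        ctrl.move_linear(at(p-MX*.004*k,.043),v=.02)
        f=np.array(ctrl.read_contact_force())-f0; print(k,"drag",round(f@MX,2),"side",round(f@MY,2),"z",round(f[2],2))
    ctrl.move_linear(at(p-MX*.028,.043),v=.04)   # back off the pad
    print("after",(np.array(ctrl.read_contact_force())-f0).round(2),"t",ctrl.read_time_s())
def lift():
    p=np.array(ctrl.read_tcp_pos())
    ctrl.move_gripper(1.); ctrl.move_linear(at(p,.13),v=.12)
E
python3 - <<'E'
from h import *
drag(-.125)
E
```

```text
w 0.3669483510264942 grip 0.0 f0 [-0.05 -0.57  0.79] pos [ 0.586  -0.1119  0.043 ]
1 drag -0.75 side 0.16 z 0.35
2 drag 2.92 side 1.05 z -2.5
3 drag 5.24 side 1.08 z -1.06
4 drag 3.85 side -0.28 z -0.35
5 drag 5.91 side 0.72 z 0.54
6 drag 3.56 side 0.52 z 1.21
7 drag 5.66 side 1.15 z 0.69
8 drag 4.8 side -0.22 z 1.54
after [-1.32 -0.54 -1.07] t 7.7417
```

The -125 weight grips, dragging at about 5 N. Next are the middle and end weights.

```bash
python3 - <<'E'
from h import *
lift()
drag(0)
lift()
drag(.125)
im,d=ctrl.grab_frame("top"); cv2.imwrite("pics/top1.png",im[:,:,::-1])
E
```

```text
w 0.3693488426109083 grip 0.0 f0 [ 0.46 -0.65 -0.36] pos [0.5712 0.0122 0.043 ]
1 drag -0.23 side 0.92 z 1.62
2 drag 0.49 side 0.59 z 1.04
3 drag 0.59 side 1.28 z 0.26
4 drag 0.89 side 0.74 z 0.86
5 drag 0.18 side 0.31 z 0.96
6 drag 0.26 side 0.45 z 0.21
7 drag -0.02 side 1.05 z 1.54
8 drag -0.15 side 0.4 z 0.33
after [-0.44  0.49  0.44] t 14.825
w 0.3689541660781394 grip 0.0 f0 [ 0.65  0.67 -0.33] pos [0.5564 0.1363 0.043 ]
1 drag -0.98 side -0.59 z 0.91
2 drag 2.99 side -2.04 z -1.31
3 drag 3.46 side -0.64 z -0.25
4 drag 2.75 side -0.66 z 2.27
5 drag 3.43 side -0.75 z 1.99
6 drag 3.71 side -0.3 z 1.98
7 drag 4.86 side -0.59 z 2.31
8 drag 3.7 side -0.33 z 2.52
after [-1.37 -0.76  0.76] t 23.8
```

The end weight grips at about 3.7 N. The middle one slides at about 0.3 N. A look will show whether it actually moved.

```bash
python3 - <<'E'
from h import *
lift()
p=MID-MX*.028
ctrl.reach(at(p,.16),down_q(p,.16))
im,d=ctrl.grab_frame("top"); s,_=ctrl.grab_frame("wrist")
cv2.imwrite("pics/w1.png",np.hstack([cv2.resize(im[120:280,225:435,::-1],(480,366)),cv2.resize(s[:,:,::-1],(320,366))]))
E
```

```text
(no output)
```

View pics/w1.png

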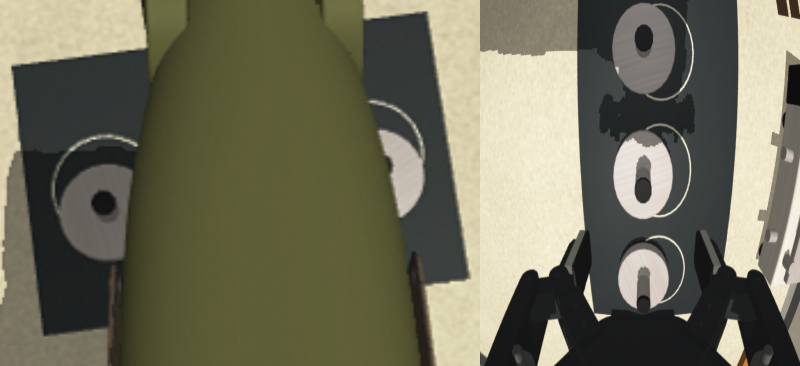

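All three weights have come off their rings by about the same amount, so the middle one did move and is the slippery one. The wrist view shows weights at (642,45), (642,175) and (642,275). Before gripping I'll project the expected stem position into it, to be sure the jaws are over the middle one.

```bash
cat >> h.py <<'E'
def wproj(P):
    c=ctrl.calibration("wrist");K=c["intrinsics"];T=c["T_tool_cam"]
    q=np.array(ctrl.read_ee_rot());R=Ro.from_quat(q[[1,2,3,0]]).as_matrix()
    t=R.T@(np.asarray(P)-ctrl.read_tcp_pos()); v=T[:3,:3].T@(t-T[:3,3]); x,y,z=v[0],-v[1],-v[2]
    th=np.arctan2(np.hypot(x,y),z);a=np.arctan2(y,x)
    return K[0,2]+K[0,0]*th*np.cos(a),K[1,2]+K[1,1]*th*np.sin(a)
E
python3 - <<'E'
from h import *
s,_=ctrl.grab_frame("wrist")
for y in (-.125,0,.125):
    u=wproj(at(MID+MY*y-MX*.030,.065)); print(y,np.round(u,1),"-> in pic",480+u[0]/2,u[1]*366/480)
print(ctrl.read_time_s())
E
```

```text
-0.125 [322.5 399.6] -> in pic 641.2318908313259 304.7104999181898
0 [321.8 248.8] -> in pic 640.8946926193064 189.74386279491702
0.125 [321.5  47.1] -> in pic 640.7307191009024 35.90971110700254
27.9167
```

The projected middle stem, (641,190), matches the picture. I'll grip and place it now.

```bash
python3 - <<'E'
from h import *
p=MID-MX*.028; T=np.array([.477,.363,0])
ctrl.move_gripper(1.); ctrl.move_linear(at(p,.043),v=.1)
ctrl.move_gripper(0.,force=60); print("w",ctrl.read_width(),"grip",ctrl.read_grip_force())
f0=np.array(ctrl.read_contact_force())
ctrl.move_linear(at(p,.16),v=.08)
print("w",ctrl.read_width(),"grip",ctrl.read_grip_force(),"df",(np.array(ctrl.read_contact_force())-f0).round(2),ctrl.read_time_s())
ctrl.move_linear(at(T,.16),v=.12)
s,_=ctrl.grab_frame("scene"); cv2.imwrite("pics/s2.png",s[150:400,250:550,::-1].repeat(2,0).repeat(2,1))
print("w",ctrl.read_width(),ctrl.read_time_s())
E
```

```text
w 0.24040483750756628 grip 58.579784631729126
w 0.2418120168778981 grip 58.91411304473877 df [  1.07  -0.3  -13.63] 31.675
w 0.24311971793436138 34.875
```

View pics/s2.png

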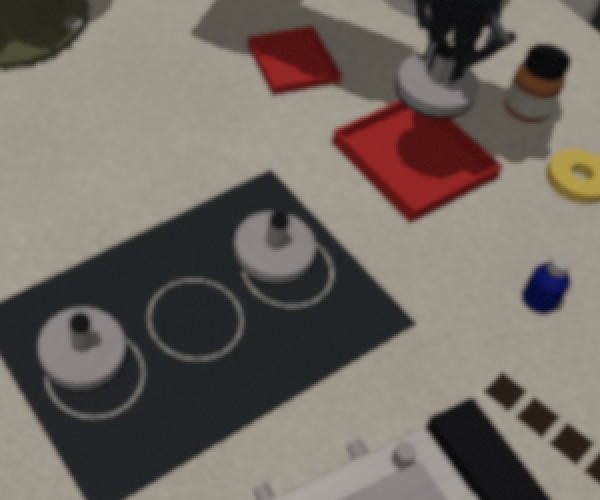

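The weight is held above the red tray at crop (435,85). The other two, at (80,345) and (275,245), stand wholly on the mat. I'll lower it now.

```bash
python3 - <<'E'
from h import *
T=np.array([.477,.363,0])
ctrl.move_linear(at(T,.06),v=.08); ctrl.pause(.2)
print(ctrl.move_linear(at(T,.038),v=.012,stop_force=4), np.round(ctrl.read_tcp_pos(),4), np.round(ctrl.read_contact_force(),2))
ctrl.move_gripper(.45); ctrl.pause(.2); 
ctrl.move_linear(at(T,.15),v=.1)
ctrl.reach(np.array([.45,.15,.3]),down_q([.45,.15],.3))
im,d=ctrl.grab_frame("top"); s,_=ctrl.grab_frame("scene")
cv2.imwrite("pics/e.png",np.hstack([cv2.resize(im[120:300,110:440,::-1],(440,240)),cv2.resize(s[160:360,230:530,::-1],(360,240))]))
print(ctrl.read_time_s())
E
```

```text
True [0.477  0.363  0.0443] [ 0.64 -0.63  8.18]
42.4583
```

View pics/e.png

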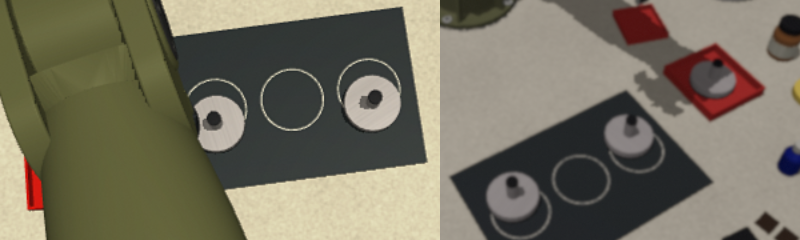

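The weight stands flat inside the large red tray at (713,78). The two good ones, at (215,123) and (372,102), are wholly on the mat.

```bash
python3 -c "
from rig import ctrl
print(ctrl.job_done())"
```

```text
the job is handed in; nothing more can be done
None
```

The slippery weight was the middle one (about 0.3 N drag, against about 5 N and 3.7 N for the other two); it now stands in the 150 x 140 mm red repair tray, the two that grip are wholly on the mat, and the job was handed in at about 42 s.

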